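# Seal the large drying case with its T-handle latch

## Task

Two grey sample drying cases with hinged, windowed lids stand on the bench, and both lids are still standing slightly proud on their gaskets. Seal the larger case: turn the black T-handle on its lid clockwise, about a quarter turn, until it stops and the lid is drawn down tight, then let go. Leave the latch of the smaller case undone.

Things in the scene. Friction and masses are not known exactly. Their poses are not given: they have to be found in the camera images.
- large_grip (a point): Centre of the black T-handle bar on the larger case's lid: bar 70 long, 14 wide, 18 mm tall, on a 12 mm stem, 36 mm above the lid, about 148 mm above the bench; sinks about 4.5 mm as the latch turns home. Below the bar 27 mm are free to the lid, beside the stem and a 44 mm rosette 4 mm high. It lies on the turning axis. Axes: x along the bar, y across it (the way to grip it), z up within 2 degrees.
- large_case: The LARGER grey case, fixed: 180 mm front to back, 200 wide, 95 high, with a 12 mm aluminium lid with clear window on top, hinged at the back; the latch sits at the middle of the lid's front edge, 61 mm in front of the case's centre. Origin: centre of its underside. Axes: x to the back, y left, z up. With the latch home the bar points along x, front to back.
- large_latch (a joint): T-handle latch of the larger case, rad: 0 = undone, 1.40 = hard stop, home; grows as the handle turns CLOCKWISE seen from above. Starts between 0.05 and 0.35, stays where it is left, takes 0.12 to 0.2 N m to turn.
- large_lid (a joint): Hinge of the larger case's lid. Value in rad: 0 = lid standing proud on the uncompressed gasket (front edge about 5 mm up), 0.030 = lid drawn down tight. It is driven only by the latch, in proportion to it (0.0214 per rad of latch); pressing on the lid does not close it.
- small_latch (a joint): T-handle latch of the SMALLER case (120 mm front to back, 130 wide, 80 high, T-handle of the same size), rad: 0 = undone, 1.40 = hard stop, home; grows as the handle turns CLOCKWISE seen from above. Starts between 0.05 and 0.35, stays where it is left, takes 0.12 to 0.2 N m to turn. To be left alone.

How it is judged:
By the outcome, as a careful person would: the job done as asked, in the order asked, and still so for the second after the job is handed in, with the robot touching nothing.
It also fails if it takes over 32 s, if anything falls off the work surface, if the arm or the gripper's body presses on something with over 40 N, if the wrist force passes 120 N, or if a joint passes its speed limit or range.

## Robot

A 6-joint arm with a two-finger parallel gripper is mounted at the origin on a cart in front of the work surface, level with it; the furniture and walls round the work are solid. World frame = base frame: x ahead of the robot, y to its left, z up, the work surface at z = 0. Lengths are in m, angles in rad, forces in N, time in s.
With the tool pointing down it reaches from about 0.3 to 0.775 m from the base axis. Payload 14.6 kg.
Tool frame: the origin (TCP) lies at the very end of the fingers, on their centre line; the grasp point (between the pads) lies 19 mm behind it; y points along the fingers, z is the direction in which the jaws open and shut, and the axes are right-handed (so a half turn about y gives the same grasp; the last joint's range is limited). The gripper opens to 94 mm and grips with 3 to 60 N. Pads are 16 mm wide; open, the fingers measure 119 mm over their backs; the gripper's body (75 mm by 177 mm) begins 78 mm behind the grasp point.
Start: joints at [-1.365, 0.3, 1.521, -0, 1.321, -0.067], TCP at [0.148, -0.53, 0.205] pointing down, gripper open.
Joint ranges: [-3.03, 3.03], [-0.79, 2.21], [0.23, 2.52], [-1.04, 4.18], [0, 3.07], [-2.55, 2.55]. Speed limits (rad/s): [2.22, 2.22, 2.57, 3.14, 3.14, 3.14].

## Interface

Orientations are given as [roll, pitch, yaw] about the fixed x, y, z axes, in that order (R = Rz(yaw) Ry(pitch) Rx(roll)).
In Python, from station import get_obs, camera, job gives the robot as it stands.
- The arm moves only by the tool step_arm, never from a script. Its argument "targets" is a list of rows, each a list of 6 numbers: the shift along the tool's x, y, z in mm, then the turn, a rotation vector about the tool's x, y, z in degrees. In form: [[dx, dy, dz, rx, ry, rz], ...]. A call has 1 to 12 rows; each row shifts and turns the commanded pose from where the row before left it, along the tool's axes as they then stand; what a row does not reach is not made up. A row lasts 1/8 s, in which the tool goes at most 62.5 mm and 10.7 degrees, less where a joint would pass 70% of its speed; a pose out of reach is approached as far as the arm can. A call is refused whole if a number of a shift passes 62.5 or a number of a turn 10.7, either way. A call with a gripper value outside its range is refused whole. "gripper" is the opening, from -1 (shut) to 1 (fully open), set as the call begins (left out, the last holds). The fingers move at their own pace and stop on an object; "squeeze" is the grip in N (left out, the last holds). Time passes only in rows, so rows that do not move let the fingers close. It gives the time, the measured TCP pose, the force and the opening at its end, in the units of the state.
- get_obs(): the state, without advancing time (a new reading comes with each control period).
- camera(name): name is "scene" or "top"; returns a dict with "pixels" (400x640x3 uint8, red, green, blue), "intrinsics" (3x3 intrinsics, pixels), "k1" (the pictures are not rectified: a ray, as slopes to the right and down, at radius r is drawn at 1 + k1 r^2 times it, then the intrinsics apply), "R" (3x3) and "t" (3): a world point X has camera coordinates R X + t. Camera axes: x right, y down, z forward; pixel columns grow to the right and rows downward; lengths in m; the calibration is good to about 2 mm. A picture is of the moment at which its call begins. There is no depth.
- job.hand_in(): hands the job in, once; it reports no verdict.
The state is a dict: "time_s": time; "qpos": joint angles; "joint_vel": joint speeds; "tau": joint torques, N m; "ee_pos": TCP position; "eef_rot": TCP orientation; "force": force on the tool from outside, world axes, zero at the start; "moment": the same for the moment, N m; "grip_width": finger opening in m.
Only numpy, scipy, OpenCV 4.12 (cv2) and the standard library are available. Lean on these libraries where they do the work, as an engineer would, in place of code of your own. Each camera call takes 0.05 s, during which the arm holds its last target.

## Working session

There is one attempt and no reset: what is moved stays moved. The work goes in short steps, Python scripts to look and compute and a tool call to move; the robot and the scene stay as the last step left them, time stands still between calls to the robot, and variables do not carry over. Pictures are saved under pics/ and viewed, and the job is handed in when it is done.

Besides the shell and the picture viewer there is one more tool, called as name(argument=value, ...), one argument or row to a line, values as JSON. step_arm: Moves the arm, as the interface text tells. Its arguments: {"type":"object","properties":{"targets":{"type":"array","items":{"type":"array","items":{"type":"number"}}},"gripper":{"type":"number"},"squeeze":{"type":"number"}},"required":["targets"]}

```bash
mkdir -p pics; python3 - <<'E'
from station import get_obs,camera
import cv2,numpy as np,pickle
o=get_obs();print(o)
for n in("scene","top"):
    c=camera(n);cv2.imwrite(f"pics/{n}0.png",c["pixels"][:,:,::-1]);pickle.dump(c,open(f"{n}0.pkl","wb"))
    print(n,c["intrinsics"],c["k1"],c["R"],c["t"])
E
```

```text
{'time_s': 0.0, 'qpos': array([-1.36460553e+00,  3.00474742e-01,  1.52158475e+00,  1.36682157e-05,
        1.32073401e+00, -6.66011747e-02]), 'joint_vel': array([ 3.54569505e-04, -4.84709315e-05, -7.93319560e-04,  1.46493910e-04,
       -1.94010537e-03, -8.39472205e-04]), 'tau': array([-6.99309003e-04, -5.31808627e+01, -3.52737665e+01,  7.08849868e-02,
        2.43802113e-02, -4.85009537e-05]), 'ee_pos': array([ 0.14812552, -0.52939382,  0.20488279]), 'eef_rot': array([-1.57199363e+00,  9.31283740e-05, -2.86880413e+00]), 'force': array([-0.21811044,  0.00469223,  0.15819442]), 'moment': array([0.01683066, 0.01239081, 0.03328974]), 'grip_width': 0.09380656061705606}
scene [[436.16703053   0.         317.36067094]
 [  0.         436.16703053 197.10791562]
 [  0.           0.           1.        ]] -0.08074527711749395 [[ 0.78590347 -0.61823807  0.01172286]
 [-0.47804866 -0.6195013  -0.62264567]
 [ 0.39220559  0.48373529 -0.7824161 ]] [-0.25105278  0.52024062  0.57023756]
top [[428.02896952   0.         309.88735622]
 [  0.         428.02896952 208.17165221]
 [  0.           0.           1.        ]] -0.08587382100575894 [[-0.00129697 -0.9996252   0.02734563]
 [-0.98214671 -0.00387071 -0.18807675]
 [ 0.18811211 -0.02710135 -0.98177357]] [0.28821675 0.57677609 0.85713559]
```

View pics/scene0.png

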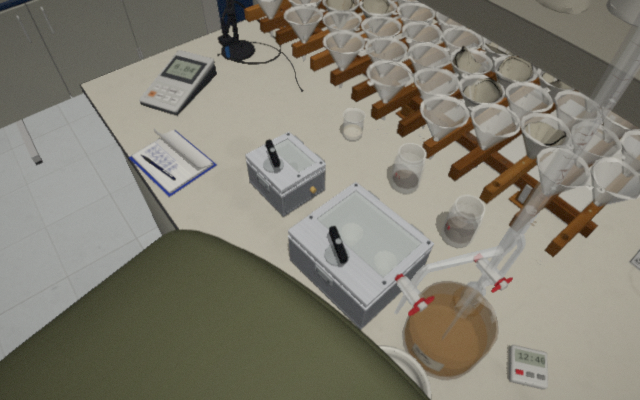

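View pics/top0.png

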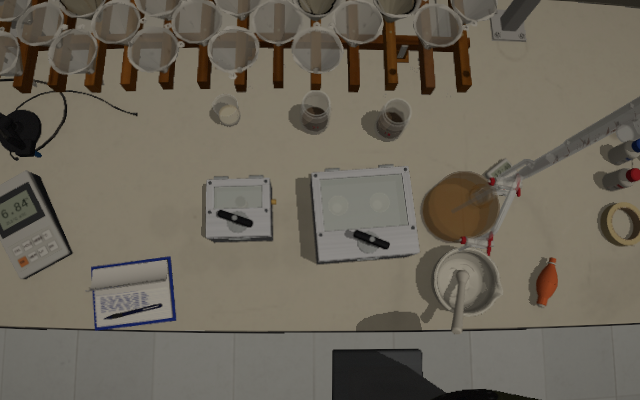

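Top view: the large case's handle is near (371,240) and the small one's near (234,218). Scene view: the large handle is near (338,245). The brown flask with its clamp and the mortar stand to the right of the large case, on the arm's side.

```bash
cat > h.py <<'E'
import numpy as np,cv2,pickle
def und(c,uv):
    K=c["intrinsics"];d=(np.asarray(uv,float).reshape(-1,2)-K[:2,2])/np.array([K[0,0],K[1,1]])
    rd=np.hypot(*d.T);r=rd.copy()
    for _ in range(20): r=rd/(1+c["k1"]*r*r)
    return d*(r/np.maximum(rd,1e-12))[:,None]
def ray(c,uv):
    s=und(c,uv);d=np.c_[s,np.ones(len(s))]@c["R"]
    return -c["R"].T@c["t"],d/np.linalg.norm(d,axis=1)[:,None]
def plane(c,uv,z):
    o,d=ray(c,uv);return o+d*((z-o[2])/d[:,2])[:,None]
def proj(c,X):
    p=np.atleast_2d(X)@c["R"].T+c["t"];s=p[:,:2]/p[:,2:];r2=(s**2).sum(1)
    s=s*(1+c["k1"]*r2)[:,None];K=c["intrinsics"];return s*[K[0,0],K[1,1]]+K[:2,2]
def tri(c1,u1,c2,u2):
    o1,d1=ray(c1,u1);o2,d2=ray(c2,u2);d1=d1[0];d2=d2[0]
    A=np.c_[d1,-d2];s=np.linalg.lstsq(A,o2-o1,rcond=None)[0]
    a=o1+s[0]*d1;b=o2+s[1]*d2;return (a+b)/2,np.linalg.norm(a-b)
def load(n): return pickle.load(open(n,"rb"))
E
python3 - <<'E'
from h import *
for n,x0,y0,x1,y1 in(("top0",340,222,395,255),("scene0",318,218,360,270),("top0",212,203,258,232)):
    c=load(n+".pkl");g=c["pixels"][y0:y1,x0:x1].max(2)
    m=(g<60).astype(np.uint8)
    k,_=cv2.findContours(m,cv2.RETR_EXTERNAL,cv2.CHAIN_APPROX_NONE)
    k=max(k,key=cv2.contourArea);r=cv2.minAreaRect(k);b=cv2.boxPoints(r)+[x0,y0]
    print(n,r,np.round(plane(c,b,.157),4).tolist(),plane(c,[np.array(r[0])+[x0,y0]],.153))
    im=c["pixels"][y0-15:y1+15,x0-15:x1+15,::-1]
    cv2.imwrite(f"pics/z_{n}{x0}.png",cv2.resize(im,None,fx=7 if n!="scene0" else 6,fy=7 if n!="scene0" else 6,interpolation=0))
t=load("top0.pkl")
#lid corners
E
```

```text
top0 ((30.523895263671875, 17.94159507751465), (37.69500732421875, 9.423751831054688), 22.2490234375) [[0.5017, 0.2153, 0.157], [0.518, 0.2083, 0.157], [0.4914, 0.1437, 0.157], [0.4752, 0.1509, 0.157]] [[0.4970004  0.17887002 0.153     ]]
scene0 ((19.413793563842773, 26.53448486328125), (37.324764251708984, 8.913376808166504), 68.19859313964844) [[0.5005, 0.2083, 0.157], [0.516, 0.2049, 0.157], [0.4902, 0.1383, 0.157], [0.4756, 0.1419, 0.157]] [[0.49698488 0.17426056 0.153     ]]
top0 ((22.400001525878906, 15.299999237060547), (36.36619186401367, 7.905694007873535), 18.434947967529297) [[0.54, 0.4666, 0.157], [0.5542, 0.4625, 0.157], [0.5327, 0.3976, 0.157], [0.5187, 0.4019, 0.157]] [[0.53702081 0.43267263 0.153     ]]
```

```bash
python3 - <<'E'
from h import *
c=load("top0.pkl");im=c["pixels"][140:300,290:510,::-1]
cv2.imwrite("pics/ztop.png",cv2.resize(im,None,fx=3.6,fy=3.6,interpolation=0))
c=load("scene0.pkl");im=c["pixels"][160:390,270:530,::-1]
cv2.imwrite("pics/zsc.png",cv2.resize(im,None,fx=2.6,fy=2.6,interpolation=0))
E
```

```text
(no output)
```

View pics/ztop.png

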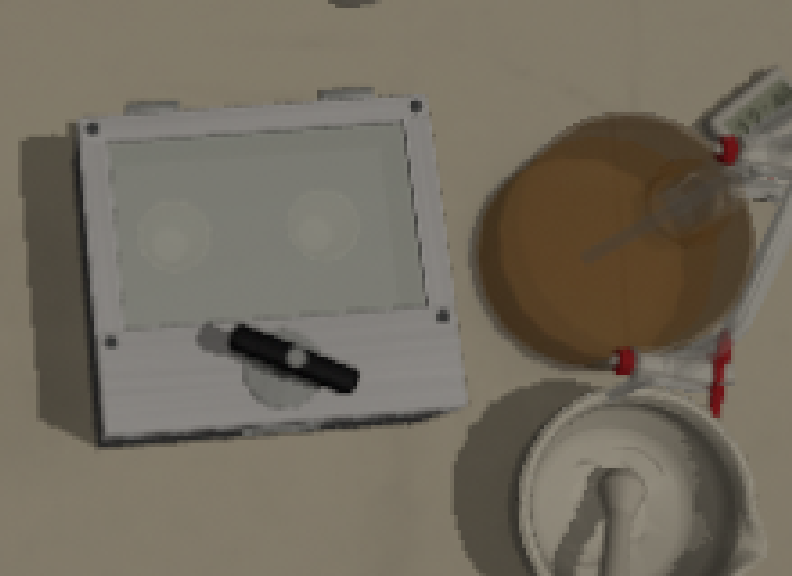

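View pics/zsc.png

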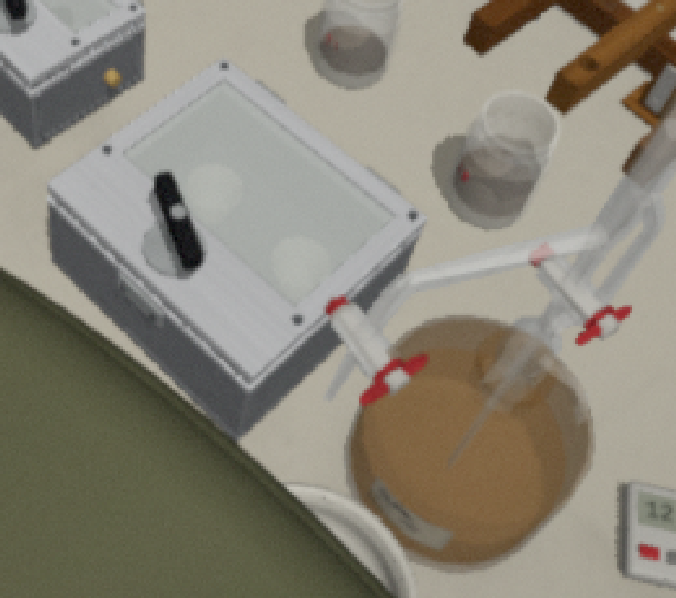

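```bash
python3 - <<'E'
from h import *
t=load("top0.pkl");s=load("scene0.pkl")
T=lambda x,y:(290+x/3.6,140+y/3.6); S=lambda x,y:(270+x/2.6,160+y/2.6)
for n,a,b in(("dot",(297,357),(179,211)),("red1",(622,360),(338,305)),("red1b",(720,375),(395,380)),("red2",(730,150),(540,255)),
  ("lidFL screw",(111,342),(107,149)),("FR",(442,316),(298,320)),("BL",(92,129),(224,66)),("BR",(416,106),(413,215))):
    print(n,tri(t,[T(*a)],s,[S(*b)]))
P=lambda z,*pts:np.round(plane(t,[T(*p) for p in pts],z),3).tolist()
print("mortar rim",P(.08,(520,460),(760,480)),"pestle",P(.12,(620,480)))
E
```

```text
dot (array([0.49897036, 0.17553762, 0.1593343 ]), np.float64(0.0028342858896254004))
red1 (array([0.48688874, 0.03917215, 0.24812058]), np.float64(0.0028254112675962736))
red1b (array([ 0.48007159, -0.00829028,  0.24690093]), np.float64(0.0033621746504863136))
red2 (array([ 0.58184212, -0.01169325,  0.26743016]), np.float64(0.001397893251011737))
lidFL screw (array([0.51254159, 0.26872386, 0.11364822]), np.float64(0.0030543004178400107))
FR (array([0.52738577, 0.08583282, 0.11197394]), np.float64(0.0033361470333688626))
BL (array([0.63295697, 0.27829487, 0.10944562]), np.float64(0.003279581484926565))
BR (array([0.64698316, 0.09500047, 0.11147742]), np.float64(0.0027054263599973734))
mortar rim [[0.448, 0.037, 0.08], [0.436, -0.104, 0.08]] pestle [[0.435, -0.005, 0.12]]
```

```bash
cat > sim.py <<'E'
from h import *
from scipy.spatial.transform import Rotation as Ro
def run(p,rpy,rows):
    R=Ro.from_euler('xyz',rpy);p=np.array(p,float)
    for r in rows:
        p=p+R.apply(np.array(r[:3])/1e3);R=R*Ro.from_rotvec(np.radians(r[3:]))
    return p,R
def show(p,R): 
    return np.round(p,4),"r,az",round(np.hypot(p[0],p[1]),3),round(np.degrees(np.arctan2(p[1],p[0])),1),"yaw",np.round(R.as_euler('xyz',degrees=True),2)
E
python3 - <<'E'
from sim import *
from station import get_obs
o=get_obs();p,e=o["ee_pos"],o["eef_rot"]
A=[[0,-50,0,0,0,0]]*2+[[0,-25,-40,0,0,0]]+[[-20,0,-45,0,0,0]]*2+[[-50,0,-10,0,-8,0]]*3
p,R=run(p,e,A);print(show(p,R)); e=R.as_euler('xyz')
B=[[-50,0,3,0,-8,0]]*8
p,R=run(p,e,B);print(show(p,R)); e=R.as_euler('xyz')
g=np.array([.4985,.176,.0]);yt=-111.7
print(R.inv().apply(g-p)*1e3, "turn left",yt-np.degrees(e[2]))
t=load("top0.pkl");s=load("scene0.pkl")
print(proj(s,[[.3,.1,.4]]))
E
```

```text
(array([ 0.2762, -0.3065,  0.3301]), 'r,az', np.float64(0.413), np.float64(-48.0), 'yaw', array([-9.0050e+01,  3.0000e-02, -1.4036e+02]))
(array([0.4418, 0.0361, 0.3305]), 'r,az', np.float64(0.443), np.float64(4.7), 'yaw', array([-9.000e+01,  6.000e-02, -7.636e+01]))
[-122.2725186   330.59321994   88.05147209] turn left -35.3359526545175
[[243.06612986 264.63254218]]
```

step_arm(
  targets=[
    [0, -50, 0, 0, 0, 0],
    [0, -50, 0, 0, 0, 0],
    [0, -25, -40, 0, 0, 0],
    [-20, 0, -45, 0, 0, 0],
    [-20, 0, -45, 0, 0, 0],
    [-50, 0, -10, 0, -8, 0],
    [-50, 0, -10, 0, -8, 0],
    [-50, 0, -10, 0, -8, 0],
  ],
  gripper=1,
  squeeze=45,
)

```text
time_s: 1.1
ee_pos: [0.2773, -0.3055, 0.3302]
eef_rot: [-1.571, 0.0, -2.446]
force: [0.6, -1.0, -0.1]
grip_width: 0.0939
```

```bash
python3 - <<'E'
from sim import *
from station import get_obs
o=get_obs();p,e=o["ee_pos"],o["eef_rot"];print(o["qpos"],o["force"],o["time_s"])
B=[[-50,0,-6,0,-8,0]]*8
for r in B:
    p,R=run(p,e,[r]);e=R.as_euler('xyz');print(show(p,R))
E
```

```text
[-9.22526317e-01 -8.55828136e-02  1.66107013e+00  7.94453968e-06
  1.56650709e+00 -4.77514365e-02] [ 0.56059926 -0.97445712 -0.11817391] 1.1
(array([ 0.3118, -0.2688,  0.3302]), 'r,az', np.float64(0.412), np.float64(-40.8), 'yaw', array([ -90.02,    0.  , -132.12]))
(array([ 0.3409, -0.2277,  0.3302]), 'r,az', np.float64(0.41), np.float64(-33.7), 'yaw', array([-9.0020e+01,  1.0000e-02, -1.2412e+02]))
(array([ 0.364 , -0.1829,  0.3302]), 'r,az', np.float64(0.407), np.float64(-26.7), 'yaw', array([-9.0020e+01,  1.0000e-02, -1.1612e+02]))
(array([ 0.3806, -0.1354,  0.3302]), 'r,az', np.float64(0.404), np.float64(-19.6), 'yaw', array([-9.0020e+01,  1.0000e-02, -1.0812e+02]))
(array([ 0.3905, -0.086 ,  0.3303]), 'r,az', np.float64(0.4), np.float64(-12.4), 'yaw', array([-9.0020e+01,  2.0000e-02, -1.0012e+02]))
(array([ 0.3933, -0.0357,  0.3303]), 'r,az', np.float64(0.395), np.float64(-5.2), 'yaw', array([-9.001e+01,  2.000e-02, -9.212e+01]))
(array([0.3892, 0.0144, 0.3303]), 'r,az', np.float64(0.389), np.float64(2.1), 'yaw', array([-9.001e+01,  2.000e-02, -8.412e+01]))
(array([0.3781, 0.0636, 0.3303]), 'r,az', np.float64(0.383), np.float64(9.5), 'yaw', array([-9.001e+01,  2.000e-02, -7.612e+01]))
```

step_arm(
  targets=[
    [-50, 0, -6, 0, -8, 0],
    [-50, 0, -6, 0, -8, 0],
    [-50, 0, -6, 0, -8, 0],
    [-50, 0, -6, 0, -8, 0],
    [-50, 0, -6, 0, -8, 0],
    [-50, 0, -6, 0, -8, 0],
    [-50, 0, -6, 0, -4, 0],
    [-50, 0, 0, 0, 0, 0],
    [-50, 0, 0, 0, 5, 0],
    [-50, 0, 0, 0, 10, 0],
  ],
)

```text
time_s: 2.35
ee_pos: [0.3892, 0.1616, 0.3305]
eef_rot: [-1.571, 0.0, -1.799]
force: [0.5, -0.8, 1.0]
grip_width: 0.094
```

```bash
cat > rem.py <<'E'
from sim import *
from station import get_obs
def rem(g,yt):
    o=get_obs();p,e=o["ee_pos"],o["eef_rot"];R=Ro.from_euler('xyz',e)
    print(o["time_s"],show(p,R),"F",o["force"].round(1),"M",o["moment"].round(2),"q",o["qpos"].round(2))
    print("shift",(R.inv().apply(np.array(g)-p)*1e3).round(1),"ry",round(np.degrees(e[2])-yt,1))
E
python3 -c "
from rem import *
rem([.4985,.176,.33],-111.7)"
```

```text
2.35 (array([0.3892, 0.1616, 0.3305]), 'r,az', np.float64(0.421), np.float64(22.6), 'yaw', array([ -89.99,    0.  , -103.05])) F [ 0.5 -0.8  1. ] M [-0.09 -0.1  -0.03] q [ 0.31 -0.06  1.64 -0.    1.57  0.53]
shift [-38.7   0.5 103.3] ry 8.6
```

step_arm(
  targets=[
    [-13, 0, 34, 0, 0, 0],
    [-13, 0, 35, 0, 0, 0],
    [-13, 0, 34, 0, 0, 0],
    [0, 50, 0, 0, 8.6, 0],
    [0, 50, 0, 0, 0, 0],
    [0, 30, 0, 0, 0, 0],
    [0, 0, 0, 0, 0, 0],
  ],
)

```text
time_s: 3.22
ee_pos: [0.4978, 0.1748, 0.1987]
eef_rot: [-1.574, -0.003, -1.945]
force: [0.4, 0.5, 0.8]
grip_width: 0.094
```

```bash
python3 - <<'E'
from rem import *
from station import camera
rem([.4985,.176,.130],-111.7)
for n in("scene","top"):
    c=camera(n);pickle.dump(c,open(f"{n}1.pkl","wb"))
    y,x=(140,250) if n=="scene" else (110,280)
    cv2.imwrite(f"pics/{n}1.png",cv2.resize(c["pixels"][y:y+200,x:x+260,::-1],None,fx=3,fy=3,interpolation=0))
E
```

```text
3.225 (array([0.4978, 0.1748, 0.1987]), 'r,az', np.float64(0.528), np.float64(19.3), 'yaw', array([ -90.19,   -0.14, -111.43])) F [0.4 0.5 0.8] M [-0.02 -0.1   0.02] q [0.27 0.26 1.59 0.   1.3  0.64]
shift [-1.5 68.7  0.4] ry 0.3
```

View pics/scene1.png

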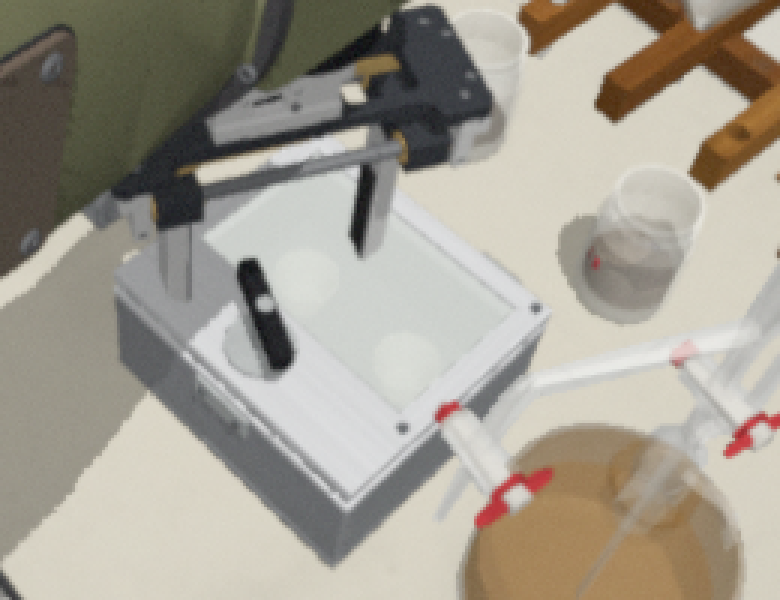

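View pics/top1.png

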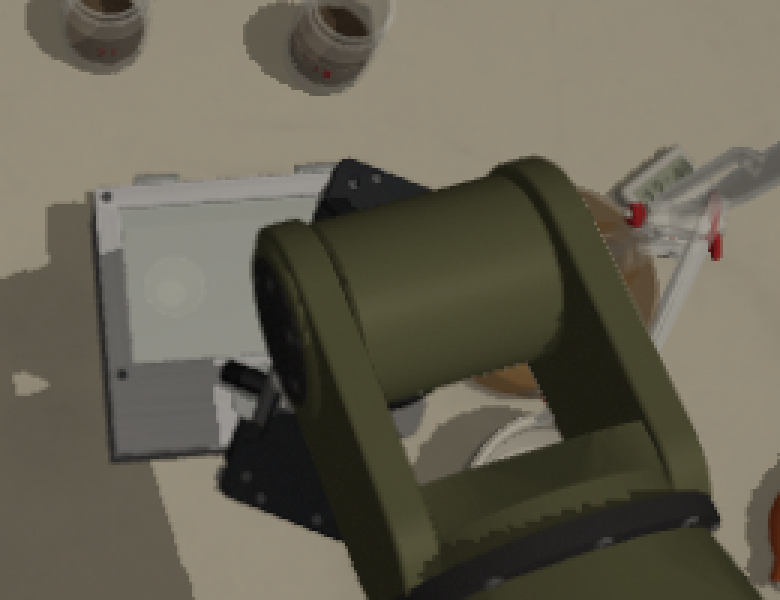

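```bash
python3 - <<'E'
from h import *
t=load("top1.pkl")
T=lambda x,y:(280+x/3,110+y/3)
for z in(.35,.45,.55): print(z,plane(t,[T(600,240),T(660,350),T(705,490),T(540,160)],z).round(3).tolist())
print(proj(t,[[.57,-.02,.3],[.57,-.02,.4],[.57,-.02,.5]]))
E
python3 - <<'E'
import sys;sys.path.insert(0,'.')
from h import *
t=load("top0.pkl");s=load("scene0.pkl")
# burette axis: points in top (520,170)->(640,110) vs scene (520,225)->(630,60)
for u in((500,185),(540,165),(600,130),(635,113)):
    print(u,[ (z,plane(t,[u],z)[0,:2].round(3).tolist(),proj(s,plane(t,[u],z))[0].round(0).tolist()) for z in(.25,.35,.45,.55)])
E
```

```text
0.35 [[0.547, 0.049, 0.35], [0.493, 0.023, 0.35], [0.426, 0.006, 0.35], [0.587, 0.076, 0.35]]
0.45 [[0.523, 0.094, 0.45], [0.478, 0.072, 0.45], [0.423, 0.058, 0.45], [0.556, 0.116, 0.45]]
0.55 [[0.499, 0.138, 0.55], [0.463, 0.121, 0.55], [0.419, 0.11, 0.55], [0.526, 0.156, 0.55]]
[[507.54630786 183.50564916]
 [541.52763872 165.83086751]
 [587.7875766  141.53251794]]
(500, 185) [(0.25, [0.58, -0.032], [484.0, 276.0]), (0.35, [0.555, 0.018], [465.0, 219.0]), (0.45, [0.53, 0.068], [439.0, 145.0]), (0.55, [0.504, 0.118], [404.0, 48.0])]
(540, 165) [(0.25, [0.617, -0.11], [546.0, 301.0]), (0.35, [0.586, -0.048], [525.0, 241.0]), (0.45, [0.556, 0.013], [495.0, 164.0]), (0.55, [0.525, 0.074], [455.0, 63.0])]
(600, 130) [(0.25, [0.686, -0.237], [655.0, 339.0]), (0.35, [0.646, -0.158], [631.0, 277.0]), (0.45, [0.605, -0.078], [597.0, 196.0]), (0.55, [0.564, 0.002], [549.0, 88.0])]
(635, 113) [(0.25, [0.723, -0.318], [720.0, 365.0]), (0.35, [0.677, -0.227], [696.0, 303.0]), (0.45, [0.631, -0.135], [661.0, 220.0]), (0.55, [0.585, -0.044], [608.0, 108.0])]
```

The scene view shows the open fingers straddling the bar. They sit just above it, with the dot at about (338,241) full-frame, and the jaws look square to it. Descending and closing next.

step_arm(
  targets=[
    [-1, 30, 0.5, 0, 0.3, 0],
    [0, 25, 0, 0, 0, 0],
    [0, 13, 0, 0, 0, 0],
    [0, 0, 0, 0, 0, 0],
  ],
)

```text
time_s: 3.82
ee_pos: [0.4998, 0.1759, 0.133]
eef_rot: [-1.571, 0.0, -1.95]
force: [0.5, -0.8, 0.3]
grip_width: 0.0939
```

step_arm(
  targets=[
    [0, 0, 0, 0, 0, 0],
    [0, 0, 0, 0, 0, 0],
    [0, 0, 0, 0, 0, 0],
    [0, 0, 0, 0, 0, 0],
    [0, 0, 0, 0, 0, 0],
    [0, 0, 0, 0, 0, 0],
  ],
  gripper=-1,
  squeeze=20,
)

```text
time_s: 4.58
ee_pos: [0.4996, 0.1758, 0.1325]
eef_rot: [-1.571, -0.0, -1.95]
force: [0.5, 0.7, 0.3]
grip_width: 0.0374
```

```bash
python3 - <<'E'
from rem import *
from station import camera
rem([.4985,.176,.130],-111.7)
c=camera("scene");y,x=(140,250)
cv2.imwrite("pics/scene2.png",cv2.resize(c["pixels"][y:y+200,x:x+260,::-1],None,fx=3,fy=3,interpolation=0))
E
```

```text
4.575 (array([0.4996, 0.1758, 0.1325]), 'r,az', np.float64(0.53), np.float64(19.4), 'yaw', array([ -90.  ,   -0.  , -111.73])) F [0.5 0.7 0.3] M [ 0.   -0.05  0.03] q [ 0.27  0.33  1.66 -0.    1.15  0.65]
shift [ 0.2  2.5 -1.1] ry -0.0
```

View pics/scene2.png

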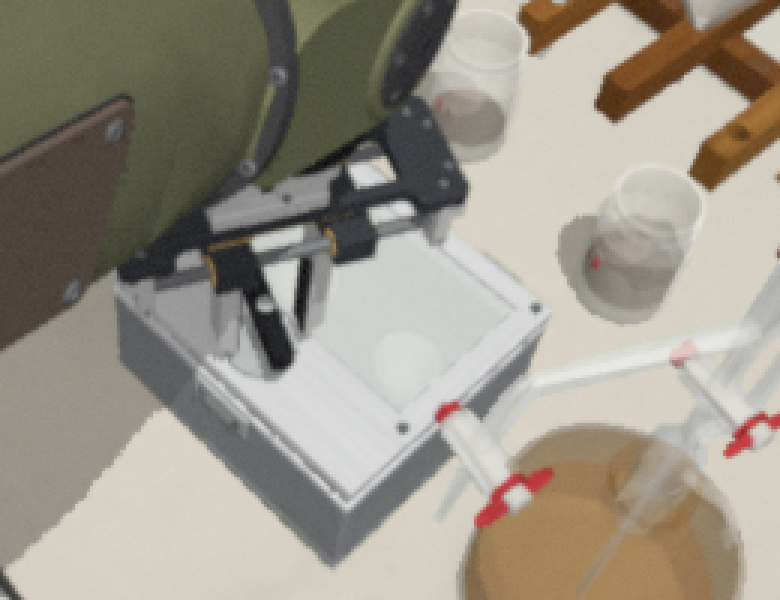

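The fingers are still closing around the bar and sit either side of the dot (about (265,303) in the crop). Continuing to close, 2 mm lower.

step_arm(
  targets=[
    [0, 2, -0.5, 0, 0, 0],
    [0, 0, 0, 0, 0, 0],
    [0, 0, 0, 0, 0, 0],
    [0, 0, 0, 0, 0, 0],
    [0, 0, 0, 0, 0, 0],
  ],
)

```text
time_s: 5.25
ee_pos: [0.4989, 0.176, 0.1302]
eef_rot: [-1.571, -0.0, -1.95]
force: [-0.5, 0.3, -4.0]
grip_width: 0.0142
```

```bash
python3 - <<'E'
from rem import *
rem([.4985,.176,.130],-111.7)
E
```

```text
5.25 (array([0.4989, 0.176 , 0.1302]), 'r,az', np.float64(0.529), np.float64(19.4), 'yaw', array([-9.0030e+01, -2.0000e-02, -1.1174e+02])) F [-0.5  0.3 -4. ] M [ 0.18  0.15 -0.04] q [0.27 0.33 1.67 0.   1.15 0.65]
shift [ 0.1  0.2 -0.4] ry -0.0
```

step_arm(
  targets=[
    [0, 0, 0, 0, 0, 0],
    [0, 0.3, 0, 0, 5, 0],
    [0, 0.3, 0, 0, 5, 0],
    [0, 0.3, 0, 0, 5, 0],
    [0, 0, 0, 0, 0, 0],
  ],
  squeeze=40,
)

```text
time_s: 5.88
ee_pos: [0.4982, 0.1762, 0.1294]
eef_rot: [-1.573, -0.001, -2.213]
force: [-5.7, 2.3, -1.2]
grip_width: 0.0135
```

```bash
python3 - <<'E'
from rem import *
rem([.4985,.176,.130],-175.5)
E
```

```text
5.875 (array([0.4982, 0.1762, 0.1294]), 'r,az', np.float64(0.528), np.float64(19.5), 'yaw', array([-9.0110e+01, -7.0000e-02, -1.2679e+02])) F [-5.7  2.3 -1.2] M [ 0.31  1.29 -0.04] q [0.27 0.33 1.67 0.   1.15 0.91]
shift [-0.  -0.6  0.4] ry 48.7
```

step_arm(
  targets=[
    [0, 0.3, 0, 0, 6, 0],
    [0, 0.3, 0, 0, 6, 0],
    [0, 0.3, 0, 0, 6, 0],
    [0, 0.3, 0, 0, 6, 0],
    [0, 0.3, 0, 0, 6, 0],
  ],
)

```text
time_s: 6.5
ee_pos: [0.497, 0.177, 0.1276]
eef_rot: [-1.574, -0.004, -2.738]
force: [-16.1, 8.8, 1.0]
grip_width: 0.014
```

```bash
python3 - <<'E'
from rem import *
from station import camera
rem([.4985,.176,.130],-175.5)
c=camera("scene");y,x=(140,250)
cv2.imwrite("pics/scene3.png",cv2.resize(c["pixels"][y:y+200,x:x+260,::-1],None,fx=3,fy=3,interpolation=0))
E
```

```text
6.5 (array([0.497 , 0.177 , 0.1276]), 'r,az', np.float64(0.528), np.float64(19.6), 'yaw', array([ -90.17,   -0.24, -156.88])) F [-16.1   8.8   1. ] M [1.62 2.76 0.23] q [0.27 0.33 1.67 0.   1.14 1.44]
shift [-1.  -2.4  1.5] ry 18.6
```

View pics/scene3.png

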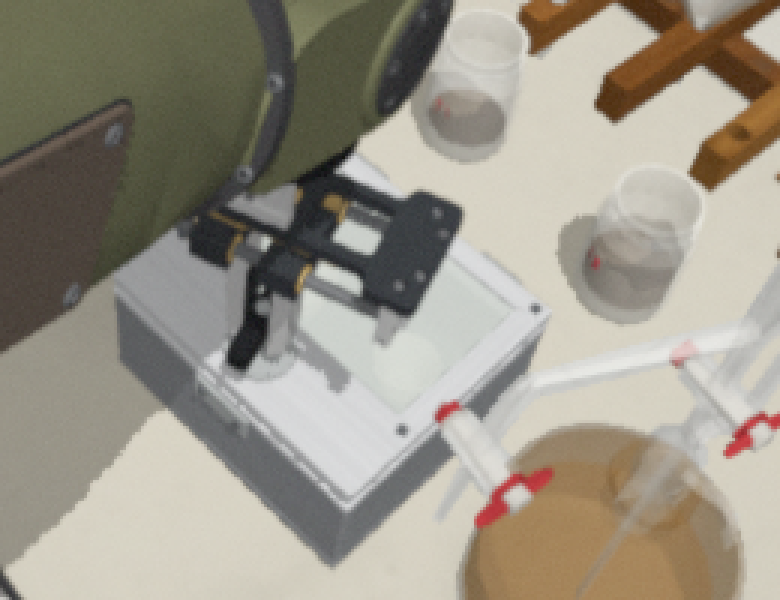

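The picture shows the bar turning with the jaws. The side force of about 18 N says my grip centre is about 2 mm off the axis, so I'll correct that while finishing the turn.

step_arm(
  targets=[
    [1.4, 0.3, -1.9, 0, 4, 0],
    [0, 0.3, 0, 0, 4, 0],
    [0, 0.2, 0, 0, 4, 0],
    [0, 0, 0, 0, 3, 0],
    [0, 0, 0, 0, 0, 0],
  ],
)

```text
time_s: 7.18
ee_pos: [0.4964, 0.1777, 0.1269]
eef_rot: [-1.571, -0.001, -2.998]
force: [-4.1, 4.7, -5.3]
grip_width: 0.0135
```

```bash
python3 - <<'E'
from rem import *
rem([.4985,.176,.130],-175.5)
E
```

```text
7.175 (array([0.4964, 0.1777, 0.1269]), 'r,az', np.float64(0.527), np.float64(19.7), 'yaw', array([-9.0040e+01, -7.0000e-02, -1.7175e+02])) F [-4.1  4.7 -5.3] M [0.7  0.43 0.08] q [0.27 0.33 1.67 0.   1.14 1.7 ]
shift [-1.8 -3.2  2. ] ry 3.8
```

step_arm(
  targets=[
    [0, 0, 0, 0, 2, 0],
    [0, 0, 0, 0, 2, 0],
  ],
)

```text
time_s: 7.42
ee_pos: [0.4964, 0.1778, 0.1267]
eef_rot: [-1.572, -0.002, -3.068]
force: [-2.8, 6.6, -7.6]
grip_width: 0.0138
```

```bash
python3 - <<'E'
from rem import *
rem([.4985,.176,.130],-175.5)
E
```

```text
7.425 (array([0.4964, 0.1778, 0.1267]), 'r,az', np.float64(0.527), np.float64(19.7), 'yaw', array([-9.0040e+01, -9.0000e-02, -1.7576e+02])) F [-2.8  6.6 -7.6] M [1.03 0.28 0.26] q [0.27 0.33 1.67 0.   1.14 1.77]
shift [-2.  -3.3  1.9] ry -0.3
```

step_arm(
  targets=[
    [0, 0, 0, 0, 2, 0],
    [0, 0, 0, 0, 1, 0],
  ],
)

```text
time_s: 7.68
ee_pos: [0.4964, 0.1778, 0.1267]
eef_rot: [-1.571, -0.002, -3.119]
force: [-3.2, 6.4, -6.4]
grip_width: 0.0137
```

```bash
python3 - <<'E'
from rem import *
rem([.4985,.176,.130],-175.5)
E
```

```text
7.675 (array([0.4964, 0.1778, 0.1267]), 'r,az', np.float64(0.527), np.float64(19.7), 'yaw', array([-9.0030e+01, -9.0000e-02, -1.7871e+02])) F [-3.2  6.4 -6.4] M [1.1  0.47 0.73] q [0.27 0.33 1.67 0.   1.14 1.82]
shift [-2.1 -3.3  1.9] ry -3.2
```

step_arm(
  targets=[
    [0, 0, 0, 0, 1.5, 0],
    [0, 0, 0, 0, 0, 0],
  ],
)

```text
time_s: 7.92
ee_pos: [0.4964, 0.1778, 0.1267]
eef_rot: [-1.571, -0.002, 3.139]
force: [-2.1, 5.4, -6.5]
grip_width: 0.014
```

```bash
python3 - <<'E'
from rem import *
from station import camera
rem([.4985,.176,.130],-175.5)
c=camera("scene");y,x=(140,250)
cv2.imwrite("pics/scene4.png",cv2.resize(c["pixels"][y:y+200,x:x+260,::-1],None,fx=3,fy=3,interpolation=0))
E
```

```text
7.925 (array([0.4964, 0.1778, 0.1267]), 'r,az', np.float64(0.527), np.float64(19.7), 'yaw', array([-9.0030e+01, -9.0000e-02,  1.7984e+02])) F [-2.1  5.4 -6.5] M [1.09 0.42 0.91] q [0.27 0.33 1.67 0.   1.14 1.85]
shift [-2.1 -3.3  1.8] ry 355.3
```

View pics/scene4.png

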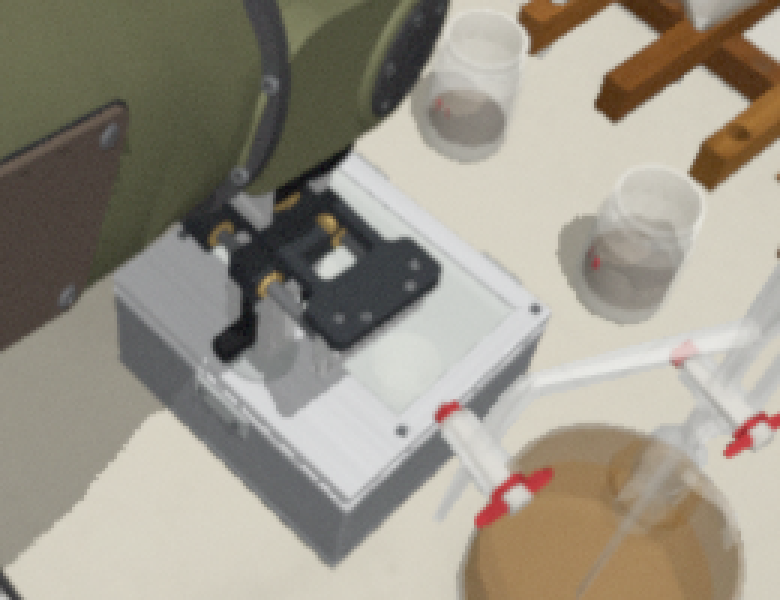

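The bar is nearly in line front to back, and the moment has risen to 0.9 N m against the 0.12–0.2 N m it takes to turn. That is the hard stop. I'll relax part of the wind-up, open and lift.

step_arm(
  targets=[
    [0, 0, 0, 0, -3, 0],
    [0, 0, 0, 0, 0, 0],
  ],
)

```text
time_s: 8.22
ee_pos: [0.4964, 0.1778, 0.1267]
eef_rot: [-1.571, -0.002, -3.091]
force: [-2.6, 6.4, -7.3]
grip_width: 0.0135
```

step_arm(
  targets=[
    [0, 0, 0, 0, 0, 0],
    [0, 0, 0, 0, 0, 0],
    [0, 0, 0, 0, 0, 0],
    [0, 0, 0, 0, 0, 0],
    [0, 0, 0, 0, 0, 0],
    [0, 0, 0, 0, 0, 0],
  ],
  gripper=0.3,
)

```text
time_s: 8.98
ee_pos: [0.4971, 0.1772, 0.1273]
eef_rot: [-1.571, -0.0, -3.093]
force: [-0.9, 0.2, -0.4]
grip_width: 0.0611
```

step_arm(
  targets=[
    [0, -15, 0, 0, 0, 0],
    [0, -30, 0, 0, 0, 0],
    [0, -50, 0, 0, 0, 0],
    [0, -60, 0, 0, 0, 0],
    [0, -50, 0, 0, 0, 0],
    [0, 0, 0, 0, 0, 0],
  ],
)

```text
time_s: 9.72
ee_pos: [0.4977, 0.1774, 0.3371]
eef_rot: [-1.573, 0.007, -3.093]
force: [0.0, 0.2, -0.3]
grip_width: 0.0613
```

```bash
python3 - <<'E'
from rem import *
from station import camera
rem([.36,.14,.33],-175.5)
c=camera("scene");pickle.dump(c,open("scene5.pkl","wb"));y,x=(140,250)
cv2.imwrite("pics/scene5.png",cv2.resize(c["pixels"][y:y+200,x:x+260,::-1],None,fx=3,fy=3,interpolation=0))
E
```

```text
9.725 (array([0.4977, 0.1774, 0.3371]), 'r,az', np.float64(0.528), np.float64(19.6), 'yaw', array([ -90.1 ,    0.43, -177.23])) F [ 0.   0.2 -0.3] M [ 0.01 -0.   -0.04] q [0.27 0.18 1.37 0.   1.59 1.8 ]
shift [139.4   6.1  30.7] ry -1.7
```

View pics/scene5.png

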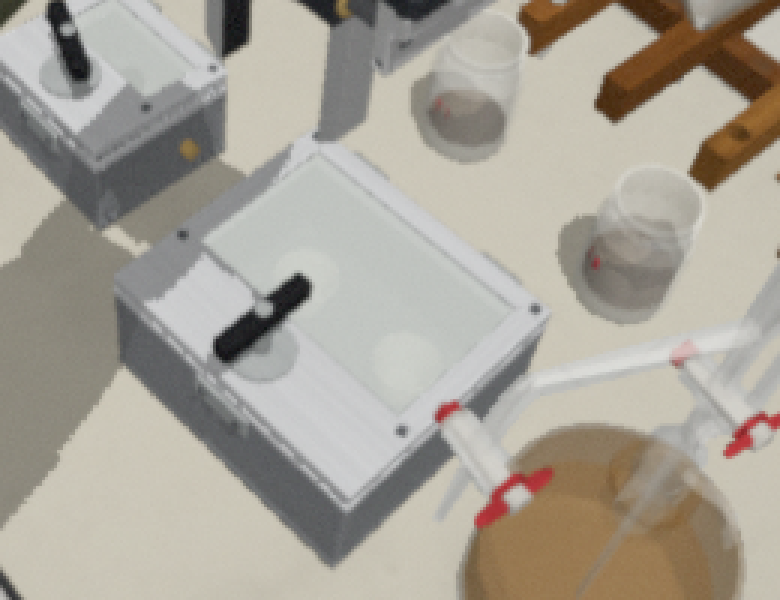

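The bar now runs front to back, from (217,350) to (308,285) in the crop. I'll measure its angle and compare the small handle with the start.

```bash
python3 - <<'E'
from h import *
def bar(c,box,z):
    x0,y0,x1,y1=box
    m=(c["pixels"][y0:y1,x0:x1].max(2)<60).astype(np.uint8)
    k=max(cv2.findContours(m,0,cv2.CHAIN_APPROX_NONE)[0],key=cv2.contourArea)
    r=cv2.minAreaRect(k);b=plane(c,cv2.boxPoints(r)+[x0,y0],z)
    e=[b[1]-b[0],b[2]-b[1]];e=max(e,key=np.linalg.norm);l=[cv2.boxPoints(r)]
    return np.array(r[0])+[x0,y0],np.round(np.linalg.norm(e),3),np.degrees(np.arctan2(e[1],e[0]))%180
s0=load("scene0.pkl");s5=load("scene5.pkl")
print(bar(s0,(318,218,360,270),.157),bar(s5,(315,222,360,265),.1525))
print("small",bar(s0,(260,135,285,170),.142),bar(s5,(260,135,285,170),.142))
S=lambda x,y:(250+x/3,140+y/3)
a=plane(s5,[S(213,350),S(305,278)],.153);b=plane(s5,[S(228,358),S(312,290)],.153)
for q in(a,b): d=q[1]-q[0];print(np.degrees(np.arctan2(d[1],d[0])))
# case yaw from screws in scene: FL(182,235) FR(402,431) BR(535,309)
q=plane(s5,[S(182,235),S(402,431),S(535,309)],.108);d=q[0]-q[1];f=q[2]-q[1];print(np.degrees(np.arctan2(d[1],d[0]))-90,np.degrees(np.arctan2(f[1],f[0])))
E
```

```text
(array([337.41379356, 244.53448486]), np.float64(0.071), np.float64(68.81122136399875)) (array([336.90244102, 245.87805176]), np.float64(0.071), np.float64(4.761699076019378))
small (array([272.22413921, 153.3103447 ]), np.float64(0.077), np.float64(71.04674779221286)) (array([272.42461586, 153.20307732]), np.float64(0.075), np.float64(69.28507815220635))
3.976827031233517
4.61486391156389
4.641392035799399 4.525424059380426
```

The bar lies at 4.8° against a case yaw of about 4.5–4.6°, so it is home. The small handle hasn't moved, and the gripper is clear with no force on it.

```bash
python3 -c "
from station import job;print(job.hand_in())"
```

```text
the job is handed in; nothing more can be done
None
```

I turned the larger case's T-handle about 64° clockwise to its hard stop, let go, raised the gripper clear and handed the job in at about 9.8 s.

- **Handle home:** The twisting moment rose to 0.9 N m at the stop, against the 0.12–0.2 N m it takes to turn. After release the bar measured 4.8° and the case about 4.5–4.6°, so it points front to back.
- **Lid:** I did not measure the lid's height. I take it as drawn down because it follows the latch.
- **Smaller case:** Its handle measured 71° before and 69° after, a difference within measuring error. I never touched it.
- **Forces:** My grip was about 2 mm off the turning axis, which gave a side force of about 18 N partway through. I corrected it, and the last reading after lifting clear was about 0.3 N.

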